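# Earth-bond test of a copper slide under a swing clip

## Robot

A 7-joint arm with a two-finger parallel gripper is mounted at the origin on the work surface. World frame = base frame: x ahead of the robot, y to its left, z up, the work surface at z = 0. Lengths are in m, angles in degrees, forces in N, time in s.
With the tool pointing down it reaches from about 0.425 to 0.875 m from the base axis. Payload 4.7 kg.
Tool frame: the origin (TCP) lies midway between the tips of the shut fingers; the grasp point (between the pads) lies 19 mm behind it (env.grip_depth is the distance from the TCP to the grasp point, in m); z points along the fingers, y is the line along which they close (so a half turn about z gives the same grasp; the last joint's range is limited). The gripper opens to 87 mm and grips with 3 to 60 N. Pads are 19 mm wide; open, the fingers measure 117 mm over their backs; the gripper's body (75 mm by 190 mm) begins 51 mm behind the grasp point.
Start: joints at [-67.317, 18.392, -4.016, 83.108, 1.295, 78.541, -3.26], TCP at [0.242, 0.603, 0.223] pointing down, gripper open.
Joint ranges: [-163.93, 163.93], [-17.29, 119.83], [-79.2, 71.16], [3.27, 140.29], [-89.18, 269.18], [5.43, 117.66], [-154.24, 154.24]. Speed limits (degrees/s): [147.25, 147.25, 180, 180, 180, 180, 180].

## Interface

Orientations are given as [roll, pitch, yaw] about the fixed x, y, z axes, in that order (R = Rz(yaw) Ry(pitch) Rx(roll)).
In Python, from cell import get_obs, optics, env, nets gives the robot as it stands.
- The arm moves only by the shell command python3 -m creep 'ROWS' [FORCE]. ROWS is JSON, a list of rows, each an object of numbers: "wx", "wy", "wz": the turn, a rotation vector about the tool's x, y, z in degrees; "tx", "ty", "tz": the shift along the tool's x, y, z in mm; "gripper": the opening, from -1 (shut) to 1 (fully open). A call has 1 to 5 rows; each row is the pose to reach, as a shift and turn from the pose commanded when the call began, along the tool's axes at that moment; what a row does not reach only later rows make up. A row lasts 1/12 s, in which the tool goes at most 41.7 mm and 7.16 degrees, less where a joint would pass 70% of its speed; a pose out of reach is approached as far as the arm can. A call with a gripper value outside its range is refused whole. The fingers move at their own pace and stop on an object; FORCE is the grip in N (left out, the last holds). Time passes only in rows, so rows that repeat a pose let the fingers close. It gives the time, the measured TCP pose, the force, the opening and the grip force at its end, in the units of the state.
- get_obs(): the state, without advancing time (a new reading comes with each control period).
- optics.read_camera(name): name is "side" or "top" or "wrist"; returns (picture, depth): 480x640x3 uint8, red, green, blue; 480x640 float32, m along the optical axis (not along the pixel's ray), 0 where there is no reading.
- optics.camera_info(name): a dict with "fovy" (degrees; the focal length in pixels is half the picture's height over the tangent of half this angle, whatever the lens; pixels are square), "cx", "cy" (the principal point, pixels), "R" (3x3) and "t" (3): a world point X has camera coordinates R X + t; the wrist camera has in their place "tool_from_camera" (4x4, takes a point from camera to tool coordinates, whose origin is the TCP and whose axes are the flange's). Camera axes: x right, y down, z forward; pixel columns grow to the right and rows downward; lengths in m; the calibration is good to about 2 mm. A picture is of the moment at which its call begins: read the wrist's pose just before it. camera_info takes no time and is no camera call.
- env.sign_off(): hands the job in; it is judged then, once.
Trained networks look in the newest picture that a camera, given by its name, has taken for a name from the list of things; names that differ only in an ending like _2 or _b are one class to them, and where a whole thing is asked for, a point or a joint stands for the part that bears it (a point fixed in the world has none). Each returns a list of dicts, best first, with "confidence" (0 to 1); they miss things now and then, are a little off and sometimes report something else, mostly with a low value. They report only what shows in the picture. A call takes as long as a camera call. They do not tell look-alikes from the thing itself.
- nets.look_for(query, camera): "point" ([x, y, z] in m, in world coordinates, good to about 4 mm: the middle of the surface that is visible of it).
- nets.place_of(query, camera): "point" ([x, y, z] in m, in world coordinates, good to about 4 mm: a listed point, or the origin of a listed thing).
The state is a dict: "time_s": time; "qpos": joint angles; "joint_velocities": joint speeds; "effort": joint torques, N m; "tool_pos": TCP position; "tool_rot": TCP orientation; "force": force on the tool from outside, world axes, zero at the start; "wrist_torque": the same for the moment, N m; "grip_width": finger opening in m; "grasp_force": force on a finger pad.
Only numpy, scipy, OpenCV 4.12 (cv2) and the standard library are available. Lean on these libraries where they do the work, as an engineer would, in place of code of your own. Each camera call takes 0.05 s, during which the arm holds its last target. There are 200 camera calls.

## Task

By its red knob, swing the jig's spring clip round its pivot screw onto the edge of the copper slide, so that the clip rides onto it and pushes it fully home against the sprung contact pad of the stop: firm but gentle, about 8 N at the pad and never over 14 N. Let go, leaving the clip on the slide, and press the green test button all the way down; then swing the clip fully clear of the slide again, leaving the slide lying flat between its rails near the stop. Do not push the slide with the gripper, do not press the button before the clip is on, and leave everything else where it is.

Things in the scene. Friction and masses are not known exactly. Their poses are not given: they have to be found in the camera images.
- jig: black base plate, 190 (x) x 270 (y) x 20 mm, fixed to the bench; origin at the centre of its underside, its z up. The slide's bed is its top face, 20 mm up. Two low aluminium rails (4 mm high) along its y guide the slide, which can slide only along the jig's y. The clip pushes it towards the jig's +y, where the stop is.
- stop: blue bridge, 85 (x) x 22 (y) x 14 mm, fixed on the jig's +y end; origin at the centre of its underside. Its aluminium jaw carries a copper pad (44 mm wide, top 10 mm above the bed) facing the jig's -y. The jaw's setting varies and is NOT reported: the pad's face is 31 to 55 mm from this origin towards -y, so home must be felt (or seen). The pad is sprung along y, 8 N per mm, 4 mm travel.
- slide: loose copper slide, a flat plate 60 (x) x 90 (y) x 6 mm, 0.2 to 0.4 kg; origin at the centre of its underside, axes along the jig's. It starts 16 to 48 mm short of the pad.
- clip (a joint): swing of the clip about its vertical pivot screw, rad. At 0 its arm points along the jig's +x; positive is anticlockwise from above, knob towards the stop. Range -1.5 to 0.4. Starts clear at -1.35 to -1.0; fully clear below -0.9; home lies between -0.2 and 0.25. Stays where left: friction is about 2 N at the knob, toe and sliding slide add 1 to 5 N.
- pivot (a point): point on the clip's pivot axis, 35 mm above the bench; the jig's point x = -75 mm, y = -21 mm.
- knob (a point): middle of the clip's upright red knob, a round post 16 mm in diameter, 37 mm high, 75 mm from the pivot axis; 55 mm above the bench, 17 mm below the knob's top, 20 mm above the arm. Under it a round lip (12 mm in diameter) pushes the slide's -y edge. The sprung toe reaches 35 mm ahead of the knob in the closing direction, up to 35 mm above the bench: keep fingertips above it.
- leaf: the clip's sprung steel toe, 14 mm wide, which rises by 3 mm as its ramp climbs onto the slide's 6 mm edge and then presses down on the slide with about 2.5 N; origin 75 mm from the pivot axis, under the knob, 20 mm above the bench when down.
- toe (a point): point on the underside of the toe, 13 mm ahead of the knob's axis; 23 mm above the bench when the clip is off the slide, 26 mm when the toe is on it.
- tester: grey test box, 110 (x) x 90 (y) x 45 mm, fixed to the bench left or right of the jig; origin at the centre of its underside; its screen looks up at its far (+x) half.
- button (a joint): travel of the green push button on the test box, m: 0 up, 0.006 fully down (4 N); it springs back.
- button_top (a point): centre of the top face of the green button, 28 mm in diameter, pressed straight down.
- jar: bystander: grey jar with black lid, 66 mm in diameter, 100 mm high, on the other side of the jig from the test box; origin at the centre of its underside.
- screwdriver: bystander: yellow-handled screwdriver lying on the bench.
- terminal: bystander: red terminal block, 50 x 30 x 22 mm; origin at the centre of its underside.
- spare_slide: bystander: spare aluminium slide, 60 x 90 x 6 mm, lying on the bench; not the one to be tested.
- bush: bystander: brass bush, 32 mm in diameter, 30 mm high; origin at the centre of its underside.
- wrench: bystander: steel wrench lying on the bench.
- driver: bystander: green cordless driver lying on the bench.
There are look-alikes about, which are no part of the job. What is shaped like the tester but brown or pink is not meant.

How it is judged:
By the outcome, as a careful person would: the job done as asked, in the order asked, and still so for the second after the job is handed in, with the robot touching nothing.
It also fails if it takes over 72 s, if anything falls off the work surface, if the arm or the gripper's body presses on something with over 40 N, if the wrist force passes 120 N, or if a joint passes its speed limit or range.

## Working session

There is one attempt and no reset: what is moved stays moved. The work goes in short steps, Python scripts to look and compute and a shell command to move; the robot and the scene stay as the last step left them, time stands still between calls to the robot, and variables do not carry over. Pictures are saved under pics/ and viewed, at most 11 in all, crops included, and the job is handed in when it is done.

```bash
mkdir -p pics; ls; python3 - <<'E'
from cell import get_obs, optics, env, nets
import cv2,numpy as np
for c in ("top","side"):
    p,d=optics.read_camera(c); cv2.imwrite(f"pics/{c}0.png",p[:,:,::-1])
    for q in ("jig","stop","slide","knob","pivot","toe","tester","button_top","jar"):
        print(c,q,[(np.round(r["point"],4).tolist(),round(r["confidence"],2)) for r in nets.place_of(q,c)[:3]])
o=get_obs();print(o["time_s"],o["tool_pos"],o["tool_rot"],o["grip_width"],env.grip_depth)
E
```

```text
pics
top jig [([0.6036, -0.0128, 0.0013], 0.91)]
top stop [([0.6244, 0.1047, 0.0192], 0.84)]
top slide [([0.6048, -0.0099, 0.0201], 0.86)]
top knob [([0.5583, -0.0951, 0.0539], 0.82)]
top pivot [([0.5287, -0.0234, 0.0381], 0.87)]
top toe [([0.5658, -0.0867, 0.0214], 0.6)]
top tester [([0.249, -0.3599, -0.0035], 0.76), ([0.3615, 0.0764, -0.0015], 0.67), ([0.483, -0.3579, -0.0014], 0.66)]
top button_top [([0.3329, 0.0723, 0.0668], 0.61), ([0.224, -0.361, 0.0666], 0.58), ([0.4577, -0.3527, 0.0689], 0.4)]
top jar [([0.4989, 0.383, 0.002], 0.94), ([0.4997, 0.5313, 0.006], 0.48), ([0.3613, -0.2461, -0.0007], 0.31)]
side jig [([0.6077, -0.0156, 0.0023], 0.96), ([0.4126, -0.469, 0.0021], 0.48)]
side stop [([0.6237, 0.1099, 0.0182], 0.89), ([0.3594, -0.2475, -0.0021], 0.33)]
side slide [([0.603, -0.0138, 0.0203], 0.9)]
side knob [([0.5561, -0.0898, 0.0503], 0.77)]
side pivot [([0.5311, -0.0203, 0.0362], 0.75)]
side toe [([0.5652, -0.0895, 0.0225], 0.47)]
side tester [([0.3584, 0.0774, 0.0003], 0.84), ([0.4854, -0.3514, -0.003], 0.61)]
side button_top [([0.3399, 0.2052, 0.0012], 0.72), ([0.3291, 0.0696, 0.0651], 0.68), ([0.4637, -0.351, 0.0631], 0.4)]
side jar [([0.497, 0.3857, -0.0005], 0.88)]
1.0 [0.24221648 0.60321074 0.22258256] [1.79994267e+02 2.26731533e-03 1.58125307e+02] 0.08721043911744028 0.0187
```

View pics/top0.png

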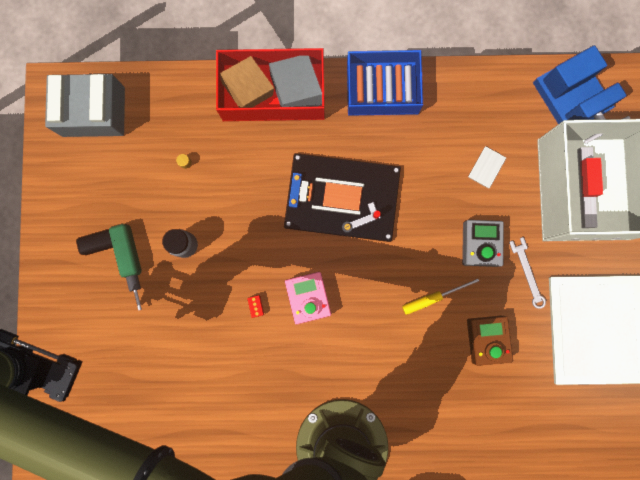

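View pics/side0.png

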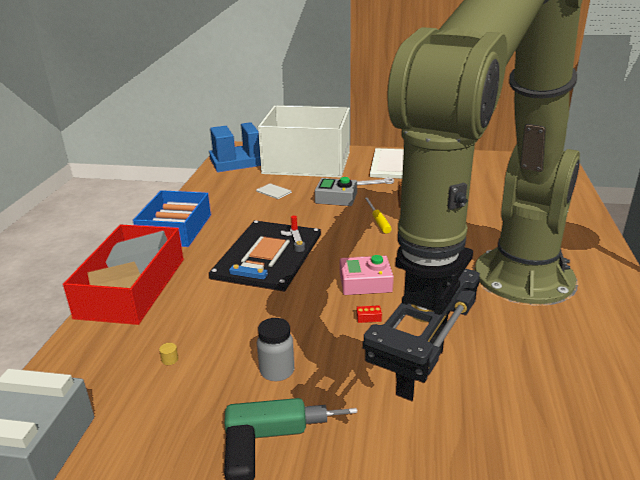

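Side view (pics/side0.png): jig around (265,253), knob (294,222), pink box (367,273), grey box (336,190). In the top view (pics/top0.png) there are three tester-shaped boxes: grey (485,243), pink (308,298) and brown (491,340). The grey one right of the jig, opposite the jar (178,243), fits the description. I'll confirm that in a crop and measure the jig.

```bash
cat > h.py <<'E'
from cell import get_obs, optics, env, nets
import cv2,numpy as np
from scipy.spatial.transform import Rotation as Ro
def ray(c,px,pose=None):
    i=optics.camera_info(c); f=240/np.tan(np.radians(i["fovy"]/2))
    d=np.array([(px[0]-i["cx"])/f,(px[1]-i["cy"])/f,1.])
    if c!="wrist":
        R=np.array(i["R"]);t=np.array(i["t"]); return -R.T@t, R.T@d
    T=np.array(i["tool_from_camera"]); W=Ro.from_euler("xyz",pose[1],degrees=True).as_matrix()
    return W@T[:3,3]+pose[0], W@T[:3,:3]@d
def at(c,px,z,pose=None):
    o,d=ray(c,px,pose); return o+d*(z-o[2])/d[2]
def blob(p,lo,hi,roi=None,n=0):
    m=cv2.inRange(cv2.cvtColor(p,cv2.COLOR_RGB2HSV),lo,hi)
    if roi: k=np.zeros_like(m);k[roi[1]:roi[3],roi[0]:roi[2]]=255;m&=k
    cs,_=cv2.findContours(m,cv2.RETR_EXTERNAL,cv2.CHAIN_APPROX_NONE)
    return sorted(cs,key=cv2.contourArea)[-1]
def pose():
    o=get_obs(); return np.array(o["tool_pos"]),o["tool_rot"]
E
python3 - <<'E'
from h import *
p,d=optics.read_camera("top")
cv2.imwrite("pics/crop1.png",cv2.resize(p[140:280,280:520],None,fx=3.3,fy=3.3,interpolation=cv2.INTER_CUBIC)[:,:,::-1])
print(get_obs()["time_s"])
j=blob(p,(0,0,0),(180,255,45),(275,145,410,250)); r=cv2.minAreaRect(j)
c=[at("top",q,.02)[:2] for q in cv2.boxPoints(r)]; print("jig",np.round(np.mean(c,0),4))
for k in range(4):
    e=c[(k+1)%4]-c[k]; print(np.hypot(*e).round(4),np.degrees(np.arctan2(e[1],e[0])).round(1))
s=blob(p,(5,90,150),(20,255,255),(315,170,370,220)); r=cv2.minAreaRect(s)
c=[at("top",q,.026)[:2] for q in cv2.boxPoints(r)]; print("slide",np.round(np.mean(c,0),4),[np.hypot(*(c[(k+1)%4]-c[k])).round(4) for k in range(4)])
k=blob(p,(0,150,120),(4,255,255),(360,195,390,225));print("knob px",cv2.minEnclosingCircle(k),at("top",cv2.minEnclosingCircle(k)[0],.072))
g=blob(p,(60,150,60),(85,255,255),(470,240,505,268));print("btn px",cv2.minEnclosingCircle(g),at("top",cv2.minEnclosingCircle(g)[0],.066))
E
```

```text
1.05
jig [ 0.5758 -0.118 ]
0.03 -52.9
0.0148 -143.7
0.03 127.1
0.0148 36.4
slide [ 0.6085 -0.0118] [np.float64(0.0611), np.float64(0.0899), np.float64(0.061), np.float64(0.0895)]
knob px ((376.5, 214.0), 4.031229019165039) [ 0.55606654 -0.0921399   0.072     ]
btn px ((486.7602844238281, 252.1027374267578), 5.572734832763672) [ 0.46154242 -0.35261861  0.066     ]
```

View pics/crop1.png

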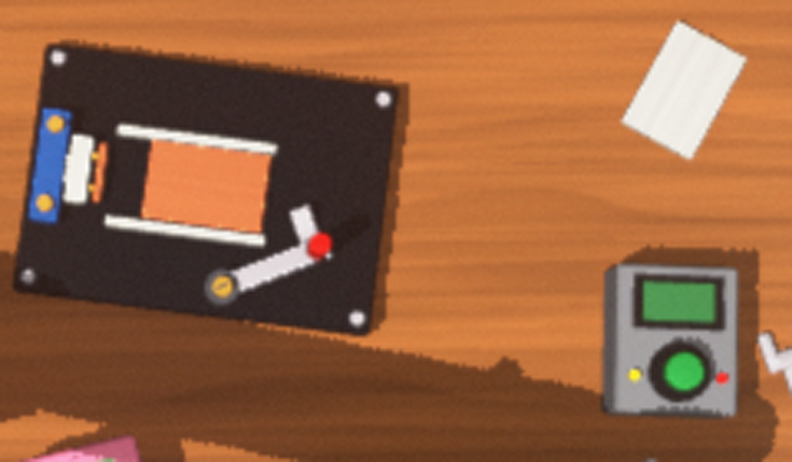

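The crop (pics/crop1.png) shows the grey box with green button at crop (684,372), clear of the lookalikes. It also shows the red knob at (320,245), the pivot at (222,287), the slide at (207,187) and the pad at (102,172). The jig yaw is about -7.2° and the slide is about 32 mm short of the pad. Moving above the knob.

```bash
R1='';python3 -m creep '[{"tx":-27.5,"ty":-26.4,"gripper":1},{"tx":-55,"ty":-52.8,"gripper":1},{"tx":-82.5,"ty":-79.2,"gripper":1},{"tx":-110,"ty":-105.6,"gripper":1},{"tx":-137.6,"ty":-132,"gripper":1}]'
python3 -m creep '[{"tx":-27.5,"ty":-26.4,"gripper":1},{"tx":-55,"ty":-52.8,"gripper":1},{"tx":-82.5,"ty":-79.2,"gripper":1},{"tx":-110,"ty":-105.6,"gripper":1},{"tx":-137.6,"ty":-132,"gripper":1}]'
python3 -m creep '[{"tx":-27.5,"ty":-26.4,"gripper":1},{"tx":-55,"ty":-52.8,"gripper":1},{"tx":-82.5,"ty":-79.2,"gripper":1},{"tx":-110,"ty":-105.6,"gripper":1},{"tx":-137.6,"ty":-132,"gripper":1}]'
python3 -m creep '[{"tx":-27.5,"ty":-26.4,"gripper":1},{"tx":-55,"ty":-52.8,"gripper":1},{"tx":-82.5,"ty":-79.2,"gripper":1},{"tx":-110,"ty":-105.6,"gripper":1},{"tx":-137.6,"ty":-132,"gripper":1}]'
python3 -m creep '[{"wz":7,"gripper":1},{"wz":14,"gripper":1},{"wz":21,"gripper":1},{"wz":28,"gripper":1},{"wz":35,"gripper":1}]'
python3 -m creep '[{"wz":6,"tz":10,"gripper":1},{"wz":12.6,"tz":30,"gripper":1},{"wz":12.6,"tz":60,"gripper":1},{"wz":12.6,"tz":73,"gripper":1},{"wz":12.6,"tz":73,"gripper":1}]'
```

```text
validation failed for argument at $[0]...
validation failed for argument at $[0]...
validation failed for argument at $[0]...
validation failed for argument at $[0]...
validation failed for argument at $[0]...
validation failed for argument at $[0]...
```

All keys are required in each row. Continuing.

```bash
python3 -m creep '[{"wx":0,"wy":0,"wz":0,"tx":-25,"ty":-24,"tz":0,"gripper":1},{"wx":0,"wy":0,"wz":0,"tx":-50,"ty":-48,"tz":0,"gripper":1},{"wx":0,"wy":0,"wz":0,"tx":-75,"ty":-72,"tz":0,"gripper":1},{"wx":0,"wy":0,"wz":0,"tx":-100,"ty":-96,"tz":0,"gripper":1},{"wx":0,"wy":0,"wz":0,"tx":-123,"ty":-118,"tz":0,"gripper":1}]' | head -3
python3 -m creep '[{"wx":0,"wy":0,"wz":0,"tx":-25,"ty":-24,"tz":0,"gripper":1},{"wx":0,"wy":0,"wz":0,"tx":-50,"ty":-48,"tz":0,"gripper":1},{"wx":0,"wy":0,"wz":0,"tx":-75,"ty":-72,"tz":0,"gripper":1},{"wx":0,"wy":0,"wz":0,"tx":-100,"ty":-96,"tz":0,"gripper":1},{"wx":0,"wy":0,"wz":0,"tx":-123,"ty":-118,"tz":0,"gripper":1}]' | head -3
python3 -m creep '[{"wx":0,"wy":0,"wz":0,"tx":-25,"ty":-24,"tz":0,"gripper":1},{"wx":0,"wy":0,"wz":0,"tx":-50,"ty":-48,"tz":0,"gripper":1},{"wx":0,"wy":0,"wz":0,"tx":-75,"ty":-72,"tz":0,"gripper":1},{"wx":0,"wy":0,"wz":0,"tx":-100,"ty":-96,"tz":0,"gripper":1},{"wx":0,"wy":0,"wz":0,"tx":-123,"ty":-118,"tz":0,"gripper":1}]' | head -3
python3 -m creep '[{"wx":0,"wy":0,"wz":0,"tx":-25,"ty":-24,"tz":0,"gripper":1},{"wx":0,"wy":0,"wz":0,"tx":-50,"ty":-48,"tz":0,"gripper":1},{"wx":0,"wy":0,"wz":0,"tx":-75,"ty":-72,"tz":0,"gripper":1},{"wx":0,"wy":0,"wz":0,"tx":-100,"ty":-96,"tz":0,"gripper":1},{"wx":0,"wy":0,"wz":0,"tx":-123,"ty":-118,"tz":0,"gripper":1}]' | head -3
python3 -m creep '[{"wx":0,"wy":0,"wz":7,"tx":0,"ty":0,"tz":10,"gripper":1},{"wx":0,"wy":0,"wz":14,"tx":0,"ty":0,"tz":20,"gripper":1},{"wx":0,"wy":0,"wz":21,"tx":0,"ty":0,"tz":30,"gripper":1},{"wx":0,"wy":0,"wz":28,"tx":0,"ty":0,"tz":40,"gripper":1},{"wx":0,"wy":0,"wz":35,"tx":0,"ty":0,"tz":50,"gripper":1}]' | head -3
python3 -m creep '[{"wx":0,"wy":0,"wz":6,"tx":0,"ty":0,"tz":10,"gripper":1},{"wx":0,"wy":0,"wz":12.6,"tx":0,"ty":0,"tz":20,"gripper":1},{"wx":0,"wy":0,"wz":12.6,"tx":0,"ty":0,"tz":20,"gripper":1},{"wx":0,"wy":0,"wz":12.6,"tx":0,"ty":0,"tz":20,"gripper":1}]'
python3 - <<'E'
from h import *
P=pose(); p,d=optics.read_camera("wrist"); cv2.imwrite("pics/w1.png",p[:,:,::-1]); print(P)
for q in ("knob","pivot","toe"): print(q,[(np.round(r["point"],4).tolist(),round(r["confidence"],2)) for r in nets.place_of(q,"wrist")[:2]])
k=blob(p,(0,150,100),(6,255,255)); (c,r)=cv2.minEnclosingCircle(k); print(c,r,cv2.contourArea(k),at("wrist",c,.072,P), at("wrist",c,.055,P))
E
```

```text
time_s: 1.63
tool_pos: [0.346, 0.3731, 0.2228]
tool_rot: [180.0, 0.0, 158.1]
time_s: 2.05
tool_pos: [0.4161, 0.2178, 0.2229]
tool_rot: [180.0, 0.0, 158.1]
time_s: 2.47
tool_pos: [0.4862, 0.0623, 0.223]
tool_rot: [180.0, 0.0, 158.1]
time_s: 2.88
tool_pos: [0.5564, -0.0929, 0.223]
tool_rot: [180.0, 0.1, 158.1]
time_s: 3.3
tool_pos: [0.5558, -0.0909, 0.1722]
tool_rot: [180.0, 0.0, 122.8]
time_s: 3.63
tool_pos: [0.5555, -0.0907, 0.1524]
tool_rot: [-180.0, -0.0, 110.7]
force: [0.1, -0.3, -0.1]
grip_width: 0.0868
grasp_force: 0.0
(array([ 0.55548233, -0.09068992,  0.15235651]), array([-1.79950765e+02, -1.36780129e-02,  1.10715114e+02]))
knob [([0.5519, -0.0957, 0.0548], 0.6)]
pivot [([0.5285, -0.0216, 0.0364], 0.65)]
toe [([0.5708, -0.0886, 0.0203], 0.58)]
(318.0, 244.5) 15.628600120544434 540.0 [ 0.55517502 -0.0896721   0.072     ] [ 0.55679357 -0.093999    0.055     ]
```

View pics/w1.png

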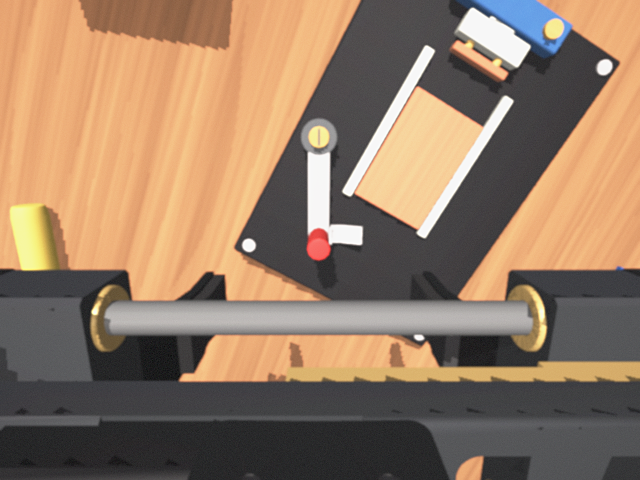

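The wrist view (pics/w1.png) shows the knob at (318,245), centred between the fingers, with the pivot at (319,137) and the toe at (347,235) pointing towards the slide. Now descend and grip.

```bash
python3 -m creep '[{"wx":0,"wy":0,"wz":0,"tx":-1.5,"ty":0,"tz":30,"gripper":1},{"wx":0,"wy":0,"wz":0,"tx":-1.5,"ty":0,"tz":60,"gripper":1},{"wx":0,"wy":0,"wz":0,"tx":-1.5,"ty":0,"tz":85,"gripper":1},{"wx":0,"wy":0,"wz":0,"tx":-1.5,"ty":0,"tz":105,"gripper":1},{"wx":0,"wy":0,"wz":0,"tx":-1.5,"ty":0,"tz":109,"gripper":0.2}]' 20
python3 -m creep '[{"wx":0,"wy":0,"wz":0,"tx":0,"ty":0,"tz":0,"gripper":-0.3},{"wx":0,"wy":0,"wz":0,"tx":0,"ty":0,"tz":0,"gripper":-0.6},{"wx":0,"wy":0,"wz":0,"tx":0,"ty":0,"tz":0,"gripper":-0.8},{"wx":0,"wy":0,"wz":0,"tx":0,"ty":0,"tz":0,"gripper":-1},{"wx":0,"wy":0,"wz":0,"tx":0,"ty":0,"tz":0,"gripper":-1}]' 20
```

```text
time_s: 4.25
tool_pos: [0.554, -0.0918, 0.0406]
tool_rot: [-179.7, -0.1, 110.6]
force: [0.0, -0.7, -0.3]
grip_width: 0.0846
grasp_force: 0.0
time_s: 4.67
tool_pos: [0.5573, -0.0923, 0.0449]
tool_rot: [179.9, 0.0, 110.5]
force: [-0.2, 0.8, -0.2]
grip_width: 0.0548
grasp_force: 0.0
```

```bash
python3 -m creep '[{"wx":0,"wy":0,"wz":0,"tx":0,"ty":0,"tz":0,"gripper":-1},{"wx":0,"wy":0,"wz":0,"tx":0,"ty":0,"tz":0,"gripper":-1},{"wx":0,"wy":0,"wz":0,"tx":0,"ty":0,"tz":0,"gripper":-1},{"wx":0,"wy":0,"wz":0,"tx":0,"ty":0,"tz":0,"gripper":-1},{"wx":0,"wy":0,"wz":0,"tx":0,"ty":0,"tz":0,"gripper":-1}]' 20
python3 -m creep '[{"wx":0,"wy":0,"wz":0,"tx":0,"ty":0,"tz":0,"gripper":-1},{"wx":0,"wy":0,"wz":0,"tx":0,"ty":0,"tz":0,"gripper":-1},{"wx":0,"wy":0,"wz":0,"tx":0,"ty":0,"tz":0,"gripper":-1},{"wx":0,"wy":0,"wz":0,"tx":0,"ty":0,"tz":0,"gripper":-1},{"wx":0,"wy":0,"wz":0,"tx":0,"ty":0,"tz":0,"gripper":-1}]' 20
python3 - <<'E'
from h import *
print(pose(),[ (np.round(r["point"],4).tolist(),round(r["confidence"],2)) for c in("top","side","wrist") if optics.read_camera(c)[0] is not None for r in nets.place_of("pivot",c)[:1]])
E
```

```text
time_s: 5.08
tool_pos: [0.5563, -0.0922, 0.0436]
tool_rot: [180.0, -0.0, 110.5]
force: [-0.4, 0.1, -0.1]
grip_width: 0.0215
grasp_force: 0.0
time_s: 5.5
tool_pos: [0.5563, -0.0922, 0.0435]
tool_rot: [-180.0, -0.0, 110.5]
force: [-0.1, 0.2, 0.3]
grip_width: 0.0152
grasp_force: 20.0
(array([ 0.55628129, -0.09223799,  0.0435197 ]), array([-1.79997768e+02, -2.39991033e-03,  1.10525309e+02])) [([0.5275, -0.0221, 0.0344], 0.41), ([0.5294, -0.0235, 0.0373], 0.71), ([0.5255, -0.0209, 0.0357], 0.57)]
```

```bash
python3 -m creep '[{"wx":0,"wy":0,"wz":-4,"tx":0.18,"ty":5.23,"tz":0,"gripper":-1},{"wx":0,"wy":0,"wz":-8,"tx":0.73,"ty":10.44,"tz":0,"gripper":-1},{"wx":0,"wy":0,"wz":-12,"tx":1.64,"ty":15.59,"tz":0,"gripper":-1},{"wx":0,"wy":0,"wz":-16,"tx":2.91,"ty":20.67,"tz":0,"gripper":-1},{"wx":0,"wy":0,"wz":-20,"tx":4.52,"ty":25.65,"tz":0,"gripper":-1}]' 20
python3 -m creep '[{"wx":0,"wy":0,"wz":-2,"tx":0.05,"ty":2.62,"tz":0,"gripper":-1},{"wx":0,"wy":0,"wz":-4,"tx":0.18,"ty":5.23,"tz":0,"gripper":-1},{"wx":0,"wy":0,"wz":-6,"tx":0.41,"ty":7.84,"tz":0,"gripper":-1},{"wx":0,"wy":0,"wz":-8,"tx":0.73,"ty":10.44,"tz":0,"gripper":-1},{"wx":0,"wy":0,"wz":-10,"tx":1.14,"ty":13.02,"tz":0,"gripper":-1}]' 20
```

```text
time_s: 6.22
tool_pos: [0.5784, -0.0792, 0.0435]
tool_rot: [-179.9, -0.0, 130.7]
force: [-2.1, -0.9, 1.4]
grip_width: 0.0154
grasp_force: 20.0
time_s: 6.63
tool_pos: [0.5873, -0.0704, 0.0436]
tool_rot: [-179.9, -0.0, 140.6]
force: [-1.1, -0.6, 1.0]
grip_width: 0.0156
grasp_force: 20.0
```

```bash
python3 -m creep '[{"wx":0,"wy":0,"wz":-2,"tx":0.05,"ty":2.62,"tz":0,"gripper":-1},{"wx":0,"wy":0,"wz":-4,"tx":0.18,"ty":5.23,"tz":0,"gripper":-1},{"wx":0,"wy":0,"wz":-6,"tx":0.41,"ty":7.84,"tz":0,"gripper":-1},{"wx":0,"wy":0,"wz":-8,"tx":0.73,"ty":10.44,"tz":0,"gripper":-1},{"wx":0,"wy":0,"wz":-10,"tx":1.14,"ty":13.02,"tz":0,"gripper":-1}]' 20
python3 -m creep '[{"wx":0,"wy":0,"wz":-1,"tx":0.01,"ty":1.31,"tz":0,"gripper":-1},{"wx":0,"wy":0,"wz":-2,"tx":0.05,"ty":2.62,"tz":0,"gripper":-1},{"wx":0,"wy":0,"wz":-3,"tx":0.1,"ty":3.93,"tz":0,"gripper":-1},{"wx":0,"wy":0,"wz":-4,"tx":0.18,"ty":5.23,"tz":0,"gripper":-1},{"wx":0,"wy":0,"wz":-5,"tx":0.29,"ty":6.54,"tz":0,"gripper":-1}]' 20
python3 - <<'E'
from h import *
p,d=optics.read_camera("top")
cv2.imwrite("pics/crop2.png",cv2.resize(p[140:260,275:415],None,fx=5,fy=5,interpolation=cv2.INTER_CUBIC)[:,:,::-1])
p,d=optics.read_camera("wrist"); cv2.imwrite("pics/w2.png",p[:,:,::-1])
E
```

```text
time_s: 7.05
tool_pos: [0.5946, -0.0601, 0.0435]
tool_rot: [-179.9, -0.0, 150.6]
force: [-2.5, -2.5, 1.9]
grip_width: 0.0155
grasp_force: 20.0
time_s: 7.47
tool_pos: [0.5977, -0.0543, 0.0435]
tool_rot: [-179.9, -0.0, 155.6]
force: [-3.9, -5.0, 3.3]
grip_width: 0.0155
grasp_force: 20.0
```

View pics/w2.png

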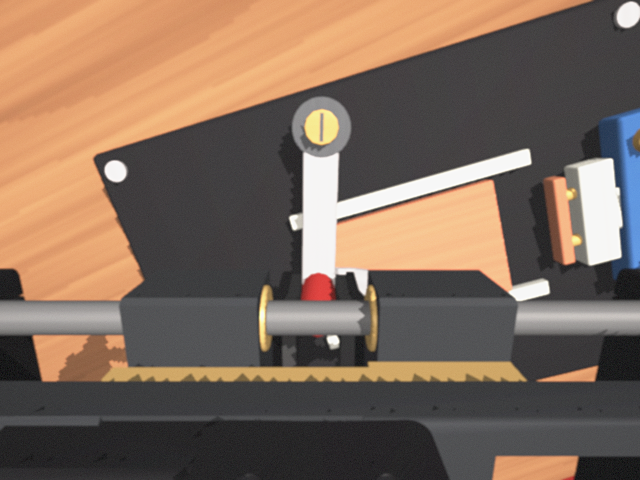

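The wrist view (pics/w2.png) shows the toe on the slide, the slide's front edge from (494,180) to (512,290) and the pad face's left edge from (545,180) to (562,260). I'll work out the gap from these.

```bash
python3 - <<'E'
from h import *
P=pose(); u=np.array([.126,.992])
for q,z in (((494,181),.026),((507,260),.026),((545,180),.03),((561,260),.03),((338,207),.024),((530,152),.024)):
    X=at("wrist",q,z,P)[:2]; print(q,np.round(X,4),round(float((X-[.5288,-.022])@u),4))
X=at("wrist",(294,225),.024,P)-at("wrist",(530,155),.024,P);print(np.degrees(np.arctan2(X[0],X[1])))
E
```

```text
(494, 181) [0.5873 0.0442] 0.073
(507, 260) [0.6287 0.038 ] 0.0721
(545, 180) [0.5958 0.0648] 0.0945
(561, 260) [0.6378 0.0612] 0.0962
(338, 207) [ 0.568 -0.03 ] -0.003
(530, 152) [0.5818 0.065 ] 0.0929
-172.33317879128504
```

```bash
python3 -m creep '[{"wx":0,"wy":0,"wz":-1.2,"tx":0.02,"ty":1.57,"tz":0,"gripper":-1},{"wx":0,"wy":0,"wz":-2.4,"tx":0.07,"ty":3.14,"tz":0,"gripper":-1},{"wx":0,"wy":0,"wz":-3.6,"tx":0.15,"ty":4.71,"tz":0,"gripper":-1},{"wx":0,"wy":0,"wz":-4.8,"tx":0.26,"ty":6.28,"tz":0,"gripper":-1},{"wx":0,"wy":0,"wz":-6,"tx":0.41,"ty":7.84,"tz":0,"gripper":-1}]' 20 | sed -n 1,4p
python3 -m creep '[{"wx":0,"wy":0,"wz":-1.2,"tx":0.02,"ty":1.57,"tz":0,"gripper":-1},{"wx":0,"wy":0,"wz":-2.4,"tx":0.07,"ty":3.14,"tz":0,"gripper":-1},{"wx":0,"wy":0,"wz":-3.6,"tx":0.15,"ty":4.71,"tz":0,"gripper":-1},{"wx":0,"wy":0,"wz":-4.8,"tx":0.26,"ty":6.28,"tz":0,"gripper":-1},{"wx":0,"wy":0,"wz":-6,"tx":0.41,"ty":7.84,"tz":0,"gripper":-1}]' 20 | sed -n 1,4p
python3 -m creep '[{"wx":0,"wy":0,"wz":-0.3,"tx":0,"ty":0.39,"tz":0,"gripper":-1},{"wx":0,"wy":0,"wz":-0.6,"tx":0,"ty":0.78,"tz":0,"gripper":-1},{"wx":0,"wy":0,"wz":-0.9,"tx":0,"ty":1.18,"tz":0,"gripper":-1},{"wx":0,"wy":0,"wz":-1,"tx":0.01,"ty":1.31,"tz":0,"gripper":-1}]' 20 | sed -n 1,4p
```

```text
time_s: 7.98
tool_pos: [0.6005, -0.0477, 0.0435]
tool_rot: [-179.9, -0.0, 161.5]
force: [-3.5, -5.2, 3.6]
time_s: 8.4
tool_pos: [0.6029, -0.0399, 0.0435]
tool_rot: [-179.9, -0.0, 167.5]
force: [-2.7, -5.1, 1.3]
time_s: 8.73
tool_pos: [0.6032, -0.0384, 0.0435]
tool_rot: [-179.9, -0.0, 168.5]
force: [-1.7, -5.0, 1.8]
```

```bash
python3 -m creep '[{"wx":0,"wy":0,"wz":-0.4,"tx":0,"ty":0.52,"tz":0,"gripper":-1},{"wx":0,"wy":0,"wz":-0.8,"tx":0,"ty":1.05,"tz":0,"gripper":-1},{"wx":0,"wy":0,"wz":-1.2,"tx":0.02,"ty":1.57,"tz":0,"gripper":-1},{"wx":0,"wy":0,"wz":-1.5,"tx":0.02,"ty":1.96,"tz":0,"gripper":-1}]' 20 | sed -n 1,4p
```

```text
time_s: 9.07
tool_pos: [0.6036, -0.0365, 0.0435]
tool_rot: [-179.9, -0.0, 170.0]
force: [-2.4, -4.5, 1.0]
```

```bash
python3 -m creep '[{"wx":0,"wy":0,"wz":-0.3,"tx":0,"ty":0.39,"tz":0,"gripper":-1},{"wx":0,"wy":0,"wz":-0.6,"tx":0,"ty":0.78,"tz":0,"gripper":-1},{"wx":0,"wy":0,"wz":-0.6,"tx":0,"ty":0.78,"tz":0,"gripper":-1}]' 20 | sed -n 1,4p
```

```text
time_s: 9.32
tool_pos: [0.6038, -0.0355, 0.0435]
tool_rot: [-179.9, 0.0, 170.6]
force: [-3.4, -4.8, 1.7]
```

```bash
python3 -m creep '[{"wx":0,"wy":0,"wz":-0.3,"tx":0,"ty":0.39,"tz":0,"gripper":-1},{"wx":0,"wy":0,"wz":-0.6,"tx":0,"ty":0.78,"tz":0,"gripper":-1},{"wx":0,"wy":0,"wz":-0.6,"tx":0,"ty":0.78,"tz":0,"gripper":-1}]' 20 | sed -n 1,4p
```

```text
time_s: 9.57
tool_pos: [0.604, -0.0345, 0.0435]
tool_rot: [-179.9, 0.0, 171.2]
force: [-2.1, -4.5, 1.6]
```

```bash
python3 -m creep '[{"wx":0,"wy":0,"wz":-0.2,"tx":0,"ty":0.26,"tz":0,"gripper":-1},{"wx":0,"wy":0,"wz":-0.4,"tx":0,"ty":0.52,"tz":0,"gripper":-1},{"wx":0,"wy":0,"wz":-0.4,"tx":0,"ty":0.52,"tz":0,"gripper":-1}]' 20 | sed -n 1,4p
```

```text
time_s: 9.82
tool_pos: [0.6041, -0.0338, 0.0435]
tool_rot: [-179.9, 0.0, 171.6]
force: [-1.6, -5.2, 0.9]
```

```bash
python3 -m creep '[{"wx":0,"wy":0,"wz":-0.2,"tx":0,"ty":0.26,"tz":0,"gripper":-1},{"wx":0,"wy":0,"wz":-0.4,"tx":0,"ty":0.52,"tz":0,"gripper":-1},{"wx":0,"wy":0,"wz":-0.4,"tx":0,"ty":0.52,"tz":0,"gripper":-1}]' 20 | sed -n 1,4p
```

```text
time_s: 10.07
tool_pos: [0.6043, -0.033, 0.0435]
tool_rot: [-180.0, 0.0, 172.0]
force: [-3.4, -4.8, 1.9]
```

```bash
python3 -m creep '[{"wx":0,"wy":0,"wz":-0.2,"tx":0,"ty":0.26,"tz":0,"gripper":-1},{"wx":0,"wy":0,"wz":-0.4,"tx":0,"ty":0.52,"tz":0,"gripper":-1},{"wx":0,"wy":0,"wz":-0.4,"tx":0,"ty":0.52,"tz":0,"gripper":-1}]' 20 | sed -n 1,4p
```

```text
time_s: 10.32
tool_pos: [0.6043, -0.0325, 0.0435]
tool_rot: [-180.0, 0.0, 172.4]
force: [-2.5, -4.7, 3.0]
```

```bash
python3 -m creep '[{"wx":0,"wy":0,"wz":-0.2,"tx":0,"ty":0.26,"tz":0,"gripper":-1},{"wx":0,"wy":0,"wz":-0.4,"tx":0,"ty":0.52,"tz":0,"gripper":-1},{"wx":0,"wy":0,"wz":-0.4,"tx":0,"ty":0.52,"tz":0,"gripper":-1}]' 20 | sed -n 1,4p
```

```text
time_s: 10.57
tool_pos: [0.6044, -0.032, 0.0436]
tool_rot: [-180.0, 0.0, 172.8]
force: [-1.5, -4.1, 2.0]
```

```bash
python3 -m creep '[{"wx":0,"wy":0,"wz":-0.2,"tx":0,"ty":0.26,"tz":0,"gripper":-1},{"wx":0,"wy":0,"wz":-0.4,"tx":0,"ty":0.52,"tz":0,"gripper":-1},{"wx":0,"wy":0,"wz":-0.4,"tx":0,"ty":0.52,"tz":0,"gripper":-1}]' 20 | sed -n 1,4p; python3 - <<'E'
from h import *
P=pose();p,d=optics.read_camera("wrist"); cv2.imwrite("pics/w3.png",p[:,:,::-1])
u=np.array([.126,.992]);print((P[0][:2]-[.5288,-.022])@u)
E
```

```text
time_s: 10.82
tool_pos: [0.6045, -0.0315, 0.0435]
tool_rot: [-180.0, 0.0, 173.2]
force: [-2.3, -4.2, 1.9]
0.0001533196913190897
```

View pics/w3.png

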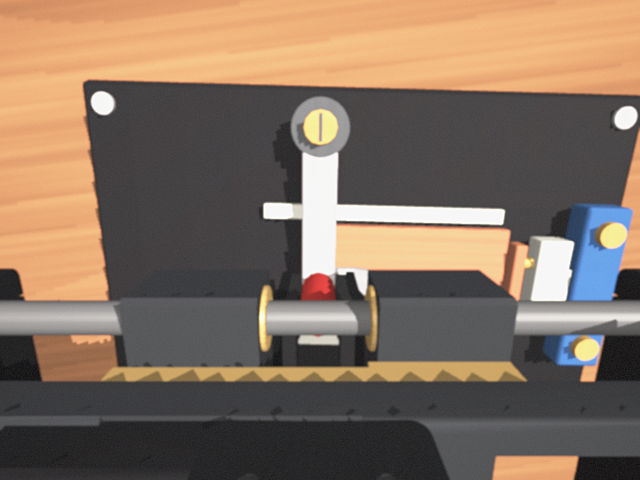

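The picture (pics/w3.png) shows the slide's edge at about column 509 and the pad face at about 512, so about 1 mm remains. Continuing in fine steps.

```bash
python3 -m creep '[{"wx":0,"wy":0,"wz":-0.2,"tx":0,"ty":0.26,"tz":0,"gripper":-1},{"wx":0,"wy":0,"wz":-0.4,"tx":0,"ty":0.52,"tz":0,"gripper":-1},{"wx":0,"wy":0,"wz":-0.4,"tx":0,"ty":0.52,"tz":0,"gripper":-1}]' 20 | sed -n 1,4p
```

```text
time_s: 11.12
tool_pos: [0.6046, -0.0309, 0.0436]
tool_rot: [-180.0, 0.0, 173.6]
force: [-1.9, -4.3, 0.9]
```

```bash
python3 -m creep '[{"wx":0,"wy":0,"wz":-0.2,"tx":0,"ty":0.26,"tz":0,"gripper":-1},{"wx":0,"wy":0,"wz":-0.4,"tx":0,"ty":0.52,"tz":0,"gripper":-1},{"wx":0,"wy":0,"wz":-0.4,"tx":0,"ty":0.52,"tz":0,"gripper":-1}]' 20 | sed -n 1,4p
```

```text
time_s: 11.37
tool_pos: [0.6046, -0.0304, 0.0435]
tool_rot: [-180.0, 0.0, 174.0]
force: [-1.5, -3.3, 0.9]
```

```bash
python3 -m creep '[{"wx":0,"wy":0,"wz":-0.2,"tx":0,"ty":0.26,"tz":0,"gripper":-1},{"wx":0,"wy":0,"wz":-0.4,"tx":0,"ty":0.52,"tz":0,"gripper":-1},{"wx":0,"wy":0,"wz":-0.4,"tx":0,"ty":0.52,"tz":0,"gripper":-1}]' 20 | sed -n 1,4p
```

```text
time_s: 11.62
tool_pos: [0.6047, -0.0299, 0.0435]
tool_rot: [-180.0, 0.0, 174.4]
force: [-2.1, -4.2, 1.0]
```

```bash
python3 -m creep '[{"wx":0,"wy":0,"wz":-0.2,"tx":0,"ty":0.26,"tz":0,"gripper":-1},{"wx":0,"wy":0,"wz":-0.4,"tx":0,"ty":0.52,"tz":0,"gripper":-1},{"wx":0,"wy":0,"wz":-0.4,"tx":0,"ty":0.52,"tz":0,"gripper":-1}]' 20 | sed -n 1,4p
```

```text
time_s: 11.87
tool_pos: [0.6047, -0.0295, 0.0436]
tool_rot: [-180.0, 0.0, 174.8]
force: [-2.1, -4.6, 1.5]
```

```bash
python3 -m creep '[{"wx":0,"wy":0,"wz":-0.2,"tx":0,"ty":0.26,"tz":0,"gripper":-1},{"wx":0,"wy":0,"wz":-0.4,"tx":0,"ty":0.52,"tz":0,"gripper":-1},{"wx":0,"wy":0,"wz":-0.4,"tx":0,"ty":0.52,"tz":0,"gripper":-1}]' 20 | sed -n 1,4p
```

```text
time_s: 12.12
tool_pos: [0.6047, -0.0293, 0.0436]
tool_rot: [-179.9, 0.0, 175.2]
force: [-3.2, -6.0, 1.7]
```

```bash
python3 -m creep '[{"wx":0,"wy":0,"wz":-0.2,"tx":0,"ty":0.26,"tz":0,"gripper":-1},{"wx":0,"wy":0,"wz":-0.3,"tx":0,"ty":0.39,"tz":0,"gripper":-1},{"wx":0,"wy":0,"wz":-0.3,"tx":0,"ty":0.39,"tz":0,"gripper":-1}]' 20 | sed -n 1,4p; python3 - <<'E'
from h import *
p,d=optics.read_camera("wrist"); cv2.imwrite("pics/w4.png",cv2.resize(p[200:320,440:600],None,fx=5,fy=5)[:,:,::-1])
E
```

```text
time_s: 12.37
tool_pos: [0.6047, -0.0293, 0.0436]
tool_rot: [-179.9, 0.0, 175.5]
force: [-2.9, -6.4, 1.7]
```

View pics/w4.png

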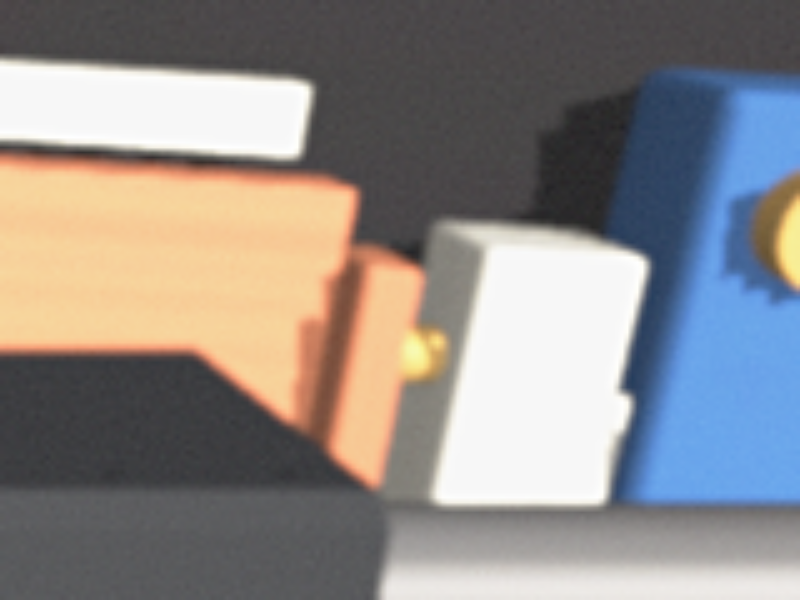

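The crop (pics/w4.png) shows the slide's edge touching the pad at crop (345,250). The force is rising and the arm yields, so I'll press on towards a rise of about 8 N.

```bash
python3 -m creep '[{"wx":0,"wy":0,"wz":-0.1,"tx":0,"ty":0.3,"tz":0,"gripper":-1},{"wx":0,"wy":0,"wz":-0.1,"tx":0,"ty":0.6,"tz":0,"gripper":-1},{"wx":0,"wy":0,"wz":-0.1,"tx":0,"ty":0.6,"tz":0,"gripper":-1},{"wx":0,"wy":0,"wz":-0.1,"tx":0,"ty":0.6,"tz":0,"gripper":-1}]' 20
```

```text
time_s: 12.75
tool_pos: [0.6047, -0.0292, 0.0435]
tool_rot: [-179.9, 0.0, 175.6]
force: [-2.9, -5.6, 1.7]
grip_width: 0.0156
grasp_force: 20.0
```

```bash
python3 -m creep '[{"wx":0,"wy":0,"wz":-0.1,"tx":0,"ty":0.3,"tz":0,"gripper":-1},{"wx":0,"wy":0,"wz":-0.1,"tx":0,"ty":0.6,"tz":0,"gripper":-1},{"wx":0,"wy":0,"wz":-0.1,"tx":0,"ty":0.6,"tz":0,"gripper":-1},{"wx":0,"wy":0,"wz":-0.1,"tx":0,"ty":0.6,"tz":0,"gripper":-1}]' 20
```

```text
time_s: 13.08
tool_pos: [0.6048, -0.029, 0.0436]
tool_rot: [-179.9, 0.0, 175.6]
force: [-2.0, -7.4, 1.8]
grip_width: 0.0155
grasp_force: 20.0
```

```bash
python3 -m creep '[{"wx":0,"wy":0,"wz":-0.1,"tx":0,"ty":0.4,"tz":0,"gripper":-1},{"wx":0,"wy":0,"wz":-0.1,"tx":0,"ty":0.8,"tz":0,"gripper":-1},{"wx":0,"wy":0,"wz":-0.1,"tx":0,"ty":0.8,"tz":0,"gripper":-1},{"wx":0,"wy":0,"wz":-0.1,"tx":0,"ty":0.8,"tz":0,"gripper":-1}]' 20|sed -n 1,4p
```

```text
time_s: 13.42
tool_pos: [0.6048, -0.0288, 0.0436]
tool_rot: [-179.8, 0.0, 175.7]
force: [-2.7, -8.3, 1.9]
```

```bash
python3 -m creep '[{"wx":0,"wy":0,"wz":-0.1,"tx":0,"ty":0.4,"tz":0,"gripper":-1},{"wx":0,"wy":0,"wz":-0.1,"tx":0,"ty":0.8,"tz":0,"gripper":-1},{"wx":0,"wy":0,"wz":-0.1,"tx":0,"ty":0.8,"tz":0,"gripper":-1},{"wx":0,"wy":0,"wz":-0.1,"tx":0,"ty":0.8,"tz":0,"gripper":-1}]' 20|sed -n 1,4p
```

```text
time_s: 13.75
tool_pos: [0.6048, -0.0287, 0.0435]
tool_rot: [-179.8, 0.0, 175.8]
force: [-3.1, -8.4, 1.2]
```

```bash
python3 -m creep '[{"wx":0,"wy":0,"wz":-0.1,"tx":0,"ty":0.4,"tz":0,"gripper":-1},{"wx":0,"wy":0,"wz":-0.1,"tx":0,"ty":0.8,"tz":0,"gripper":-1},{"wx":0,"wy":0,"wz":-0.1,"tx":0,"ty":0.8,"tz":0,"gripper":-1},{"wx":0,"wy":0,"wz":-0.1,"tx":0,"ty":0.8,"tz":0,"gripper":-1}]' 20|sed -n 1,4p
```

```text
time_s: 14.08
tool_pos: [0.6048, -0.0285, 0.0435]
tool_rot: [-179.7, 0.0, 175.9]
force: [-2.5, -10.4, 1.5]
```

```bash
python3 -m creep '[{"wx":0,"wy":0,"wz":-0.1,"tx":0,"ty":0.4,"tz":0,"gripper":-1},{"wx":0,"wy":0,"wz":-0.1,"tx":0,"ty":0.8,"tz":0,"gripper":-1},{"wx":0,"wy":0,"wz":-0.1,"tx":0,"ty":0.8,"tz":0,"gripper":-1},{"wx":0,"wy":0,"wz":-0.1,"tx":0,"ty":0.8,"tz":0,"gripper":-1}]' 20|sed -n 1,4p
```

```text
time_s: 14.42
tool_pos: [0.6048, -0.0283, 0.0435]
tool_rot: [-179.7, 0.0, 176.0]
force: [-2.7, -10.9, 0.6]
```

```bash
python3 -m creep '[{"wx":0,"wy":0,"wz":-0.1,"tx":0,"ty":0.4,"tz":0,"gripper":-1},{"wx":0,"wy":0,"wz":-0.1,"tx":0,"ty":0.8,"tz":0,"gripper":-1},{"wx":0,"wy":0,"wz":-0.1,"tx":0,"ty":0.8,"tz":0,"gripper":-1},{"wx":0,"wy":0,"wz":-0.1,"tx":0,"ty":0.8,"tz":0,"gripper":-1}]' 20|sed -n 1,4p; python3 -m creep '[{"wx":0,"wy":0,"wz":0,"tx":0,"ty":0,"tz":0,"gripper":-1},{"wx":0,"wy":0,"wz":0,"tx":0,"ty":0,"tz":0,"gripper":-1}]' 20|sed -n 1,4p;python3 -m creep '[{"wx":0,"wy":0,"wz":0,"tx":0,"ty":0,"tz":0,"gripper":-1},{"wx":0,"wy":0,"wz":0,"tx":0,"ty":0,"tz":0,"gripper":-1}]' 20|sed -n 1,4p
```

```text
time_s: 14.75
tool_pos: [0.6048, -0.0282, 0.0435]
tool_rot: [-179.7, 0.0, 176.0]
force: [-2.6, -11.9, 1.0]
time_s: 14.92
tool_pos: [0.6048, -0.0282, 0.0435]
tool_rot: [-179.7, 0.0, 176.0]
force: [-1.8, -12.1, 0.7]
time_s: 15.08
tool_pos: [0.6048, -0.0282, 0.0436]
tool_rot: [-179.7, 0.0, 176.0]
force: [-3.4, -11.1, 1.3]
```

The pad force is now about 7.5–8 N. Release, then lift straight up.

```bash
python3 -m creep '[{"wx":0,"wy":0,"wz":0,"tx":0,"ty":0,"tz":0,"gripper":0.1},{"wx":0,"wy":0,"wz":0,"tx":0,"ty":0,"tz":0,"gripper":0.1},{"wx":0,"wy":0,"wz":0,"tx":0,"ty":0,"tz":0,"gripper":0.1},{"wx":0,"wy":0,"wz":0,"tx":0,"ty":0,"tz":0,"gripper":0.1},{"wx":0,"wy":0,"wz":0,"tx":0,"ty":0,"tz":0,"gripper":0.1}]' 20
python3 -m creep '[{"wx":0,"wy":0,"wz":0,"tx":0,"ty":0,"tz":0,"gripper":0.1},{"wx":0,"wy":0,"wz":0,"tx":0,"ty":0,"tz":0,"gripper":0.1}]' 20
```

```text
time_s: 15.5
tool_pos: [0.6059, -0.0205, 0.0436]
tool_rot: [179.9, 0.1, 176.3]
force: [0.1, 0.7, -1.1]
grip_width: 0.0406
grasp_force: 0.0
time_s: 15.67
tool_pos: [0.6056, -0.0215, 0.0436]
tool_rot: [179.9, 0.0, 176.3]
force: [0.6, 0.6, -0.4]
grip_width: 0.0466
grasp_force: 0.0
```

```bash
python3 -m creep '[{"wx":0,"wy":0,"wz":0,"tx":0,"ty":0,"tz":-20,"gripper":0.1},{"wx":0,"wy":0,"wz":0,"tx":0,"ty":0,"tz":-45,"gripper":0.1},{"wx":0,"wy":0,"wz":0,"tx":0,"ty":0,"tz":-75,"gripper":0.1},{"wx":0,"wy":0,"wz":0,"tx":0,"ty":0,"tz":-100,"gripper":0.1},{"wx":0,"wy":0,"wz":0,"tx":0,"ty":0,"tz":-110,"gripper":0.1}]' | sed -n 1,4p
python3 - <<'E'
from h import *
P=pose();p,d=optics.read_camera("wrist"); cv2.imwrite("pics/w5.png",p[:,:,::-1]);
k=blob(p,(0,150,100),(6,255,255)); (c,r)=cv2.minEnclosingCircle(k); print(P,c,r,at("wrist",c,.068,P))
for q in ("knob","slide"): print(q,[(np.round(r["point"],4).tolist(),round(r["confidence"],2)) for r in nets.place_of(q,"wrist")[:1]])
E
```

```text
time_s: 16.08
tool_pos: [0.6075, -0.0224, 0.1578]
tool_rot: [179.9, 0.4, 176.3]
force: [0.7, 0.8, 0.5]
(array([ 0.60748642, -0.02236705,  0.15781317]), array([179.91667191,   0.36950305, 176.25020061])) (309.0, 236.5) 14.8071928024292 [ 0.60296896 -0.02902768  0.068     ]
knob [([0.6049, -0.0299, 0.0544], 0.94)]
slide [([0.6117, 0.0232, 0.0184], 0.8)]
```

View pics/w5.png

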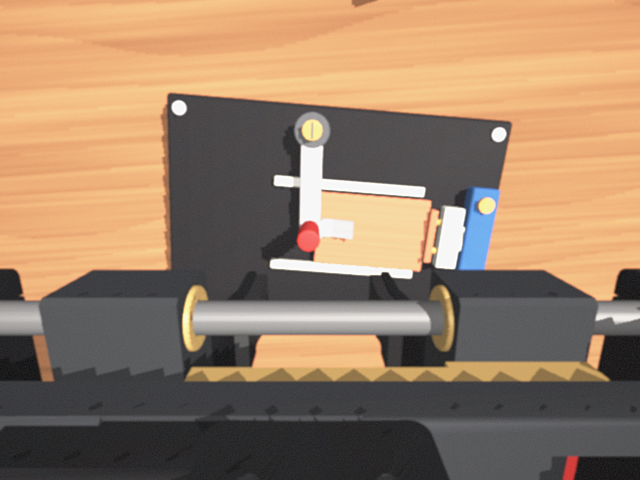

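The picture (pics/w5.png) shows the toe (338,229) resting on the slide, the slide against the pad (432,235) and the knob at (309,237). Now to the button.

```bash
python3 -m creep '[{"wx":0,"wy":0,"wz":0,"tx":12.2,"ty":-34,"tz":0,"gripper":-1},{"wx":0,"wy":0,"wz":0,"tx":24.5,"ty":-68,"tz":0,"gripper":-1},{"wx":0,"wy":0,"wz":0,"tx":36.7,"ty":-102,"tz":0,"gripper":-1},{"wx":0,"wy":0,"wz":0,"tx":49,"ty":-136,"tz":0,"gripper":-1},{"wx":0,"wy":0,"wz":0,"tx":61.2,"ty":-169.6,"tz":0,"gripper":-1}]' 20| sed -n 1,4p
python3 -m creep '[{"wx":0,"wy":0,"wz":7,"tx":12.2,"ty":-34,"tz":0,"gripper":-1},{"wx":0,"wy":0,"wz":14,"tx":24.5,"ty":-68,"tz":0,"gripper":-1},{"wx":0,"wy":0,"wz":21,"tx":36.7,"ty":-102,"tz":0,"gripper":-1},{"wx":0,"wy":0,"wz":28,"tx":49,"ty":-136,"tz":0,"gripper":-1},{"wx":0,"wy":0,"wz":35,"tx":61.2,"ty":-169.6,"tz":0,"gripper":-1}]' 20| sed -n 1,4p
python3 -m creep '[{"wx":0,"wy":0,"wz":7,"tx":0,"ty":0,"tz":0,"gripper":-1},{"wx":0,"wy":0,"wz":14,"tx":0,"ty":0,"tz":0,"gripper":-1},{"wx":0,"wy":0,"wz":21,"tx":0,"ty":0,"tz":0,"gripper":-1},{"wx":0,"wy":0,"wz":28,"tx":0,"ty":0,"tz":0,"gripper":-1},{"wx":0,"wy":0,"wz":35,"tx":0,"ty":0,"tz":0,"gripper":-1}]' 20| sed -n 1,4p
python3 -m creep '[{"wx":0,"wy":0,"wz":0,"tx":0,"ty":0,"tz":0,"gripper":-1},{"wx":0,"wy":0,"wz":0,"tx":0,"ty":0,"tz":0,"gripper":-1}]' 20
python3 - <<'E'
from h import *
P=pose();p,d=optics.read_camera("wrist"); cv2.imwrite("pics/w6.png",p[:,:,::-1]);
print(P)
for q in ("button_top","tester"): print(q,[(np.round(r["point"],4).tolist(),round(r["confidence"],2)) for r in nets.place_of(q,"wrist")[:2]])
k=blob(p,(55,120,60),(85,255,255)); (c,r)=cv2.minEnclosingCircle(k); print(c,r,at("wrist",c,.066,P))
E
```

```text
time_s: 16.65
tool_pos: [0.5308, -0.1888, 0.1511]
tool_rot: [180.0, -0.2, 176.3]
force: [0.6, -0.1, -0.4]
time_s: 17.07
tool_pos: [0.4588, -0.3537, 0.1513]
tool_rot: [-180.0, -0.2, 140.9]
force: [0.3, 0.0, 0.3]
time_s: 17.48
tool_pos: [0.4596, -0.3523, 0.1511]
tool_rot: [-179.8, -0.1, 105.9]
force: [0.4, 0.5, 0.0]
time_s: 17.65
tool_pos: [0.46, -0.3524, 0.1517]
tool_rot: [-179.9, -0.1, 106.4]
force: [0.2, 0.6, 0.2]
grip_width: 0.0005
grasp_force: 0.0
(array([ 0.45997473, -0.35235013,  0.15174185]), array([-1.79863703e+02, -1.01507229e-01,  1.06434309e+02]))
button_top [([0.4583, -0.3528, 0.0651], 0.73)]
tester [([0.2529, -0.3599, -0.0026], 0.76), ([0.4839, -0.3542, -0.0008], 0.56)]
(318.1428527832031, 244.64285278320312) 20.028783798217773 [ 0.46016822 -0.35266624  0.066     ]
```

View pics/w6.png

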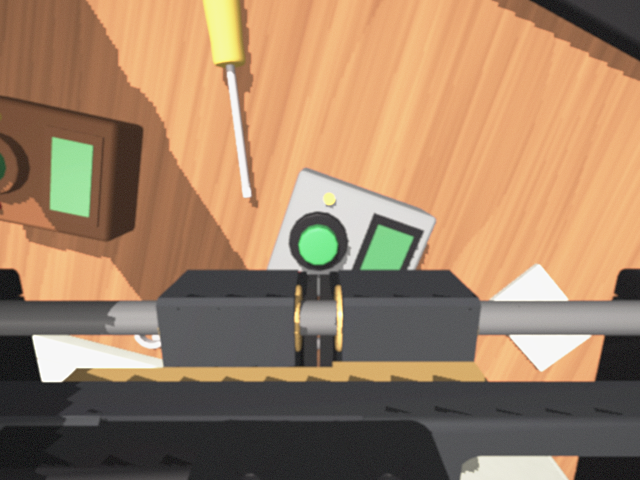

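The wrist view (pics/w6.png) shows the grey tester's green button at (318,245), right under the TCP. Pressing.

```bash
python3 -m creep '[{"wx":0,"wy":0,"wz":0,"tx":0,"ty":0,"tz":25,"gripper":-1},{"wx":0,"wy":0,"wz":0,"tx":0,"ty":0,"tz":50,"gripper":-1},{"wx":0,"wy":0,"wz":0,"tx":0,"ty":0,"tz":70,"gripper":-1},{"wx":0,"wy":0,"wz":0,"tx":0,"ty":0,"tz":80,"gripper":-1},{"wx":0,"wy":0,"wz":0,"tx":0,"ty":0,"tz":80,"gripper":-1}]' | sed -n 1,4p
python3 -m creep '[{"wx":0,"wy":0,"wz":0,"tx":0,"ty":0,"tz":2,"gripper":-1},{"wx":0,"wy":0,"wz":0,"tx":0,"ty":0,"tz":4,"gripper":-1},{"wx":0,"wy":0,"wz":0,"tx":0,"ty":0,"tz":6,"gripper":-1},{"wx":0,"wy":0,"wz":0,"tx":0,"ty":0,"tz":8,"gripper":-1},{"wx":0,"wy":0,"wz":0,"tx":0,"ty":0,"tz":8,"gripper":-1}]' | sed -n 1,4p
```

```text
time_s: 18.22
tool_pos: [0.4592, -0.352, 0.0711]
tool_rot: [-179.8, -0.2, 106.3]
force: [-0.6, -0.3, 0.8]
time_s: 18.63
tool_pos: [0.4614, -0.3536, 0.0662]
tool_rot: [179.9, 0.1, 106.2]
force: [0.8, -0.4, 1.8]
```

```bash
python3 -m creep '[{"wx":0,"wy":0,"wz":0,"tx":0,"ty":0,"tz":1,"gripper":-1},{"wx":0,"wy":0,"wz":0,"tx":0,"ty":0,"tz":2,"gripper":-1},{"wx":0,"wy":0,"wz":0,"tx":0,"ty":0,"tz":3,"gripper":-1},{"wx":0,"wy":0,"wz":0,"tx":0,"ty":0,"tz":3,"gripper":-1}]' | sed -n 1,4p
```

```text
time_s: 18.97
tool_pos: [0.4614, -0.3536, 0.063]
tool_rot: [179.9, 0.1, 106.2]
force: [1.1, -0.8, 3.3]
```

```bash
python3 -m creep '[{"wx":0,"wy":0,"wz":0,"tx":0,"ty":0,"tz":1,"gripper":-1},{"wx":0,"wy":0,"wz":0,"tx":0,"ty":0,"tz":2,"gripper":-1},{"wx":0,"wy":0,"wz":0,"tx":0,"ty":0,"tz":3,"gripper":-1},{"wx":0,"wy":0,"wz":0,"tx":0,"ty":0,"tz":4,"gripper":-1},{"wx":0,"wy":0,"wz":0,"tx":0,"ty":0,"tz":4,"gripper":-1}]' | sed -n 1,4p
```

```text
time_s: 19.38
tool_pos: [0.4615, -0.3537, 0.0612]
tool_rot: [179.9, 0.0, 106.2]
force: [-1.7, 2.8, 19.2]
```

```bash
python3 -m creep '[{"wx":0,"wy":0,"wz":0,"tx":0,"ty":0,"tz":1,"gripper":-1},{"wx":0,"wy":0,"wz":0,"tx":0,"ty":0,"tz":2,"gripper":-1},{"wx":0,"wy":0,"wz":0,"tx":0,"ty":0,"tz":2,"gripper":-1},{"wx":0,"wy":0,"wz":0,"tx":0,"ty":0,"tz":2,"gripper":-1}]' | sed -n 1,4p
```

```text
time_s: 19.72
tool_pos: [0.4616, -0.3537, 0.0609]
tool_rot: [179.8, -0.0, 106.2]
force: [-6.4, 4.9, 30.4]
```

The button is bottomed: 30 N at the stop, past its 4 N spring. Lifting and returning above the knob.

```bash
python3 -m creep '[{"wx":0,"wy":0,"wz":0,"tx":0,"ty":0,"tz":-15,"gripper":-1},{"wx":0,"wy":0,"wz":0,"tx":0,"ty":0,"tz":-40,"gripper":-1},{"wx":0,"wy":0,"wz":0,"tx":0,"ty":0,"tz":-70,"gripper":-1},{"wx":0,"wy":0,"wz":0,"tx":0,"ty":0,"tz":-95,"gripper":-1},{"wx":0,"wy":0,"wz":0,"tx":0,"ty":0,"tz":-95,"gripper":-1}]' | sed -n 1,4p
python3 -m creep '[{"wx":0,"wy":0,"wz":0,"tx":27,"ty":22.7,"tz":0,"gripper":0.2},{"wx":0,"wy":0,"wz":0,"tx":54,"ty":45.4,"tz":0,"gripper":0.2},{"wx":0,"wy":0,"wz":0,"tx":81,"ty":68,"tz":0,"gripper":0.2},{"wx":0,"wy":0,"wz":0,"tx":108,"ty":90.8,"tz":0,"gripper":0.2},{"wx":0,"wy":0,"wz":0,"tx":136,"ty":113.7,"tz":0,"gripper":0.2}]' | sed -n 1,4p
python3 -m creep '[{"wx":0,"wy":0,"wz":-7,"tx":27,"ty":22.7,"tz":0,"gripper":0.2},{"wx":0,"wy":0,"wz":-14,"tx":54,"ty":45.4,"tz":0,"gripper":0.2},{"wx":0,"wy":0,"wz":-21,"tx":81,"ty":68,"tz":0,"gripper":0.2},{"wx":0,"wy":0,"wz":-28,"tx":108,"ty":90.8,"tz":0,"gripper":0.2},{"wx":0,"wy":0,"wz":-35,"tx":136,"ty":113.7,"tz":0,"gripper":0.2}]' | sed -n 1,4p
python3 -m creep '[{"wx":0,"wy":0,"wz":-7,"tx":0,"ty":0,"tz":0,"gripper":0.2},{"wx":0,"wy":0,"wz":-14,"tx":0,"ty":0,"tz":0,"gripper":0.2},{"wx":0,"wy":0,"wz":-21,"tx":0,"ty":0,"tz":0,"gripper":0.2},{"wx":0,"wy":0,"wz":-28,"tx":0,"ty":0,"tz":0,"gripper":0.2},{"wx":0,"wy":0,"wz":-35,"tx":0,"ty":0,"tz":0,"gripper":0.2}]' | sed -n 1,4p
python3 -m creep '[{"wx":0,"wy":0,"wz":0,"tx":0,"ty":0,"tz":0,"gripper":0.2},{"wx":0,"wy":0,"wz":0,"tx":0,"ty":0,"tz":0,"gripper":0.2}]'
python3 - <<'E'
from h import *
P=pose();p,d=optics.read_camera("wrist"); cv2.imwrite("pics/w7.png",p[:,:,::-1]);
k=blob(p,(0,150,100),(6,255,255)); (c,r)=cv2.minEnclosingCircle(k); print(P,c,r,at("wrist",c,.068,P))
for q in ("knob","slide","pivot"): print(q,[(np.round(r["point"],4).tolist(),round(r["confidence"],2)) for r in nets.place_of(q,"wrist")[:1]])
E
```

```text
time_s: 20.13
tool_pos: [0.4622, -0.3547, 0.1559]
tool_rot: [179.7, 0.2, 106.2]
force: [0.7, -0.3, 0.3]
time_s: 20.55
tool_pos: [0.531, -0.1889, 0.1503]
tool_rot: [-179.9, -0.1, 106.2]
force: [0.8, -0.1, 0.6]
time_s: 20.97
tool_pos: [0.6022, -0.0268, 0.1501]
tool_rot: [-179.9, -0.1, 141.6]
force: [0.5, 0.7, -0.3]
time_s: 21.38
tool_pos: [0.6016, -0.0282, 0.1498]
tool_rot: [-180.0, -0.2, 176.6]
force: [-0.8, -0.2, 0.1]
time_s: 21.55
tool_pos: [0.602, -0.0284, 0.1503]
tool_rot: [-180.0, -0.1, 176.0]
force: [0.2, -0.5, -1.0]
grip_width: 0.0523
grasp_force: 0.0
(array([ 0.60203922, -0.02844292,  0.15033866]), array([-1.79999225e+02, -1.44946943e-01,  1.76019867e+02])) (318.4836120605469, 246.6639404296875) 15.734129905700684 [ 0.60254668 -0.02885035  0.068     ]
knob [([0.6057, -0.0323, 0.0605], 0.75)]
slide [([0.6134, 0.0224, 0.0174], 0.59)]
pivot [([0.5264, -0.0221, 0.0343], 0.96)]
```

View pics/w7.png

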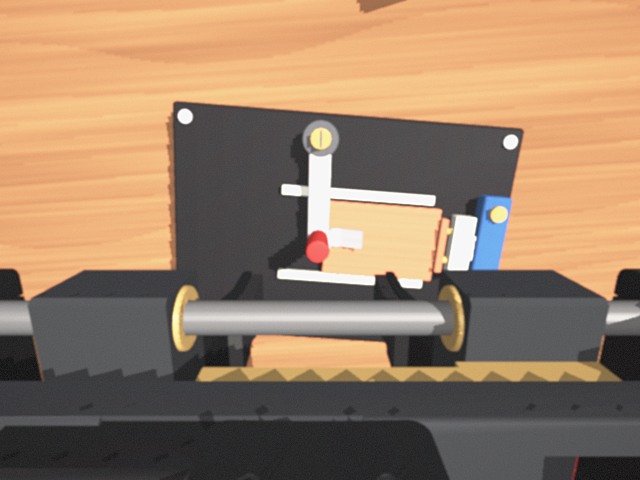

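The clip is still on the slide, with the knob at (318,247) centred in the picture (pics/w7.png). Grasping it again.

```bash
python3 -m creep '[{"wx":0,"wy":0,"wz":0,"tx":-2,"ty":0,"tz":30,"gripper":0.2},{"wx":0,"wy":0,"wz":0,"tx":-2,"ty":0,"tz":60,"gripper":0.2},{"wx":0,"wy":0,"wz":0,"tx":-2,"ty":0,"tz":85,"gripper":0.2},{"wx":0,"wy":0,"wz":0,"tx":-2,"ty":0,"tz":102,"gripper":0.2},{"wx":0,"wy":0,"wz":0,"tx":-2,"ty":0,"tz":107,"gripper":0.2}]' | sed -n 1,4p
python3 -m creep '[{"wx":0,"wy":0,"wz":0,"tx":0,"ty":0,"tz":0,"gripper":-1},{"wx":0,"wy":0,"wz":0,"tx":0,"ty":0,"tz":0,"gripper":-1},{"wx":0,"wy":0,"wz":0,"tx":0,"ty":0,"tz":0,"gripper":-1},{"wx":0,"wy":0,"wz":0,"tx":0,"ty":0,"tz":0,"gripper":-1},{"wx":0,"wy":0,"wz":0,"tx":0,"ty":0,"tz":0,"gripper":-1}]' 15
python3 -m creep '[{"wx":0,"wy":0,"wz":0,"tx":0,"ty":0,"tz":0,"gripper":-1},{"wx":0,"wy":0,"wz":0,"tx":0,"ty":0,"tz":0,"gripper":-1},{"wx":0,"wy":0,"wz":0,"tx":0,"ty":0,"tz":0,"gripper":-1}]' 15
```

```text
time_s: 22.17
tool_pos: [0.6025, -0.0283, 0.0411]
tool_rot: [-180.0, -0.3, 176.2]
force: [-0.1, 1.0, 0.5]
time_s: 22.58
tool_pos: [0.606, -0.0285, 0.0459]
tool_rot: [180.0, 0.1, 176.2]
force: [0.1, 0.1, 0.5]
grip_width: 0.0268
grasp_force: 0.0
time_s: 22.83
tool_pos: [0.6055, -0.0291, 0.0452]
tool_rot: [-180.0, 0.1, 176.2]
force: [-0.1, -1.3, 3.2]
grip_width: 0.0155
grasp_force: 15.0
```

```bash
python3 -m creep '[{"wx":0,"wy":0,"wz":3,"tx":0.1,"ty":-3.93,"tz":0,"gripper":-1},{"wx":0,"wy":0,"wz":6,"tx":0.41,"ty":-7.84,"tz":0,"gripper":-1},{"wx":0,"wy":0,"wz":9,"tx":0.92,"ty":-11.73,"tz":0,"gripper":-1},{"wx":0,"wy":0,"wz":12,"tx":1.64,"ty":-15.59,"tz":0,"gripper":-1},{"wx":0,"wy":0,"wz":15,"tx":2.56,"ty":-19.41,"tz":0,"gripper":-1}]' 15 | sed -n 2,4p
python3 -m creep '[{"wx":0,"wy":0,"wz":3,"tx":0.1,"ty":-3.93,"tz":0,"gripper":-1},{"wx":0,"wy":0,"wz":6,"tx":0.41,"ty":-7.84,"tz":0,"gripper":-1},{"wx":0,"wy":0,"wz":9,"tx":0.92,"ty":-11.73,"tz":0,"gripper":-1},{"wx":0,"wy":0,"wz":12,"tx":1.64,"ty":-15.59,"tz":0,"gripper":-1},{"wx":0,"wy":0,"wz":15,"tx":2.56,"ty":-19.41,"tz":0,"gripper":-1}]' 15 | sed -n 2,4p
python3 -m creep '[{"wx":0,"wy":0,"wz":3,"tx":0.1,"ty":-3.93,"tz":0,"gripper":-1},{"wx":0,"wy":0,"wz":6,"tx":0.41,"ty":-7.84,"tz":0,"gripper":-1},{"wx":0,"wy":0,"wz":9,"tx":0.92,"ty":-11.73,"tz":0,"gripper":-1},{"wx":0,"wy":0,"wz":12,"tx":1.64,"ty":-15.59,"tz":0,"gripper":-1},{"wx":0,"wy":0,"wz":15,"tx":2.56,"ty":-19.41,"tz":0,"gripper":-1}]' 15 | sed -n 2,4p
python3 -m creep '[{"wx":0,"wy":0,"wz":3,"tx":0.1,"ty":-3.93,"tz":0,"gripper":-1},{"wx":0,"wy":0,"wz":6,"tx":0.41,"ty":-7.84,"tz":0,"gripper":-1},{"wx":0,"wy":0,"wz":9,"tx":0.92,"ty":-11.73,"tz":0,"gripper":-1},{"wx":0,"wy":0,"wz":12,"tx":1.64,"ty":-15.59,"tz":0,"gripper":-1},{"wx":0,"wy":0,"wz":15,"tx":2.56,"ty":-19.41,"tz":0,"gripper":-1}]' 15 | sed -n 2,4p
python3 -m creep '[{"wx":0,"wy":0,"wz":2.5,"tx":0.07,"ty":-3.27,"tz":0,"gripper":-1},{"wx":0,"wy":0,"wz":5,"tx":0.29,"ty":-6.54,"tz":0,"gripper":-1},{"wx":0,"wy":0,"wz":5,"tx":0.29,"ty":-6.54,"tz":0,"gripper":-1}]' 15
```

```text
tool_pos: [0.6016, -0.0469, 0.0452]
tool_rot: [179.9, 0.0, 161.1]
force: [-1.4, 0.9, 3.3]
tool_pos: [0.5926, -0.0646, 0.0452]
tool_rot: [179.9, -0.0, 146.1]
force: [-1.1, 0.3, 4.8]
tool_pos: [0.5796, -0.0792, 0.0451]
tool_rot: [180.0, -0.1, 131.1]
force: [-1.1, 1.4, 4.4]
tool_pos: [0.5635, -0.09, 0.0451]
tool_rot: [179.9, -0.1, 116.1]
force: [-1.3, 0.7, 3.7]
time_s: 24.75
tool_pos: [0.5569, -0.0929, 0.0451]
tool_rot: [180.0, -0.1, 111.2]
force: [-3.3, 1.6, 5.9]
grip_width: 0.0153
grasp_force: 15.0
```

Release, lift and check.

```bash
python3 -m creep '[{"wx":0,"wy":0,"wz":0,"tx":0,"ty":0,"tz":0,"gripper":0.2},{"wx":0,"wy":0,"wz":0,"tx":0,"ty":0,"tz":0,"gripper":0.2},{"wx":0,"wy":0,"wz":0,"tx":0,"ty":0,"tz":0,"gripper":0.2},{"wx":0,"wy":0,"wz":0,"tx":0,"ty":0,"tz":0,"gripper":0.2},{"wx":0,"wy":0,"wz":0,"tx":0,"ty":0,"tz":0,"gripper":0.2}]' | tail -3
python3 -m creep '[{"wx":0,"wy":0,"wz":0,"tx":0,"ty":0,"tz":0,"gripper":0.2},{"wx":0,"wy":0,"wz":0,"tx":0,"ty":0,"tz":-25,"gripper":0.2},{"wx":0,"wy":0,"wz":0,"tx":0,"ty":0,"tz":-60,"gripper":0.2},{"wx":0,"wy":0,"wz":0,"tx":0,"ty":0,"tz":-95,"gripper":0.2},{"wx":0,"wy":0,"wz":0,"tx":0,"ty":0,"tz":-125,"gripper":0.2}]'
python3 -m creep '[{"wx":0,"wy":0,"wz":0,"tx":0,"ty":0,"tz":0,"gripper":0.2},{"wx":0,"wy":0,"wz":0,"tx":0,"ty":0,"tz":0,"gripper":0.2}]' | head -1
python3 - <<'E'
from h import *
P=pose();p,d=optics.read_camera("wrist"); cv2.imwrite("pics/w8.png",p[:,:,::-1]);
for q in ("knob","slide","pivot"): print(q,[(np.round(r["point"],4).tolist(),round(r["confidence"],2)) for r in nets.place_of(q,"wrist")[:1]])
E
```

```text
force: [0.3, 0.1, 0.2]
grip_width: 0.0406
grasp_force: 0.0
time_s: 25.58
tool_pos: [0.5575, -0.0939, 0.1716]
tool_rot: [180.0, 0.0, 111.2]
force: [0.9, -0.2, 0.0]
grip_width: 0.0522
grasp_force: 0.0
time_s: 25.75
knob [([0.5528, -0.0957, 0.0559], 0.7)]
slide [([0.6169, 0.0223, 0.0193], 0.65)]
pivot [([0.5281, -0.0211, 0.0374], 0.95)]
```

View pics/w8.png

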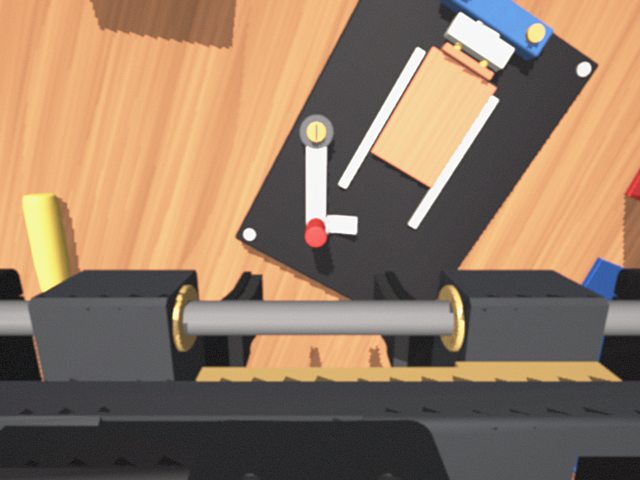

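The last view (pics/w8.png) shows the clip well clear, knob (316,233), at about -1.08 rad. The slide lies between its rails at the pad, around (435,118). Handing in.

```bash
python3 -c "
from cell import env
print(env.sign_off())"
```

```text
the job is handed in; nothing more can be done
None
```

The job is handed in: the clip pushed the slide home at about 7.5–8 N at the pad (estimated from the wrist force), the grey tester's green button was pressed to its stop, and the clip was swung clear to about -1.08 rad, leaving the slide between its rails at the stop.

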